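# Refit the knobs of a countertop hob and hold one pressed

### The job

The control knobs of the two-ring hob were taken off for cleaning. First press the knob that is already on the hob straight down until it is fully home, because it still stands a little proud on its shaft. Then take the loose knob off the worktop, turn it so that its D-shaped bore matches the flat of the bare D-shaft, push it fully home on the shaft and keep pushing so that the springy shaft stays pressed well down, as when lighting a ring; finish while holding it pressed like that, and leave the pepper mill, mug and jar where they stand.

Things in the scene. Friction and masses are not known exactly. Their poses are not given: they have to be found in the camera images.
- hob: Fixed steel two-ring hob, 520 deep (x) x 300 wide (y) x 50 mm high; origin: centre of its underside, flat top panel at z = +50. Two control places on the panel at the near end, (x, y) = (-200, +75) and (-200, -75): one has the bare shaft, the other the fitted knob (either way round). Behind are burners with black pan supports, from x = -105 on, up to z = +86.
- shaft_tip (a point): Centre of the top end face of the bare brass D-shaft, z up along it. Diameter 14 mm, one flat 3 mm from the axis on the +x side (it faces +x of this frame); top edge chamfered 2 mm. End face and flat are bright machined metal. It stands 26 mm out of the hob's panel when not pressed. It does not turn.
- shaft (a joint): How far the bare shaft is pressed down on its spring: 0 released, 0.007 m at the stop. About 3 N starts it moving, then 1.5 N per mm (13.5 N at the stop). It springs back when let go.
- fitted_knob_top (a point): Centre of the top of the grip bar of the knob already on the hob; its outside shape equals the loose knob's (this point is 40 mm above its underside, x towards the nose of the bar, z up). At the start it is 58 to 60 mm above the hob's panel, fully home 50 mm.
- fitted_knob (a joint): How far the fitted knob has been pressed down: starts between 0 and 0.002 m, 0.010 m is fully home, a hard stop. It slides with about 5 N of friction, stays where it is left and does not turn.
- knob: Loose black plastic cooker knob, about 70 g, standing on the worktop left or right of the hob. Origin: centre of its underside, z up. Round skirt, diameter 50 mm, z = 0 to 20; on it a grip bar 14 mm wide (y), z = 20 to 40, from x = -20 to +29: parallel sides to x = +18, then a pointed nose at the +x end, with a thin line on top towards the nose.
- knob_bore (a point): Mouth of the loose knob's D-shaped bore, same origin and axes as the knob: 16 mm deep, diameter 15.5, its flat wall 3.75 mm from the axis on the +x (nose) side. It goes on when its x axis points the same way as shaft_tip's. Fully home this point is 16 mm below shaft_tip: 10 mm above the panel with the shaft not pressed.
- mill: Loose wooden pepper mill, 54 mm diameter, 147 mm high, origin at the centre of its underside; stands on the side of the hob where the loose knob is not. Leave alone.
- mug: Loose white mug, 80 mm diameter, 90 mm high, handle to its +y; origin at the centre of its underside. Stands left of the hob. Leave alone.
- jar: Loose amber glass spice jar with a steel cap, 60 mm diameter, 85 mm high; origin at the centre of its underside. Stands right of the hob. Leave alone.
Mind the look-alikes: they are no part of the job. Leave any orange look-alike of the knob alone.

How it is judged:
On the way, in this order (a step that is already met when the one before it is completed fails the run):
1. the fitted knob is pressed fully home (value of joint fitted_knob above 0.0085 m), for 0.1 s.
2. the loose knob is fully home on the D-shaft (z of knob in the frame of shaft_tip below -0.0142 m and horizontal distance between knob and shaft_tip below 0.003 m), for 0.1 s.
At the end, for the whole second after the job is handed in: Fingers still press the refitted knob: home on the D-shaft (within 1.8 mm of full depth, 3 mm of the axis, 0.12 rad of upright), shaft held down at least 3.5 of 7 mm, at rest. The other knob is home within 1.5 mm; mill, mug and jar within 30 mm of their start (all of step 2 and value of joint fitted_knob above 0.0085 m and angle between knob's own z axis and vertical below 0.12 rad and value of joint shaft above 0.0035 m and contact force between the fingers and knob above 2 N and linear speed of knob below 0.02 m/s and distance of each of mill, mug, jar from where it was at the start of the episode below 0.03 m); the arm keeps its last pose, push and grip.
It fails at once if the pepper mill, mug or jar is knocked over or shoved away (distance of any of mill, mug, jar from where it was at the start of the episode above 0.03 m or angle between any of mill, mug, jar's own z axis and vertical above 0.4 rad).
It also fails if it takes over 51 s, if anything falls off the work surface, if the arm or the gripper's body presses on something with over 40 N, if the wrist force passes 120 N, or if a joint passes its speed limit or range.

### The arm

A 6-joint arm with a two-finger parallel gripper is mounted at the origin on the work surface. World frame = base frame: x ahead of the robot, y to its left, z up, the work surface at z = 0. Lengths are in m, angles in rad, forces in N, time in s.
With the tool pointing down it reaches from about 0.375 to 0.975 m from the base axis. Payload 3.8 kg.
Tool frame: the origin (TCP) lies between the finger pads; the fingertips stand 8 mm ahead of it and the grasp point (between the pads) lies 11 mm behind it (finger_overhang is the distance from the TCP to the fingertips, in m); z points along the fingers, y is the line along which they close (so a half turn about z gives the same grasp; the last joint's range is limited). The gripper opens to 85 mm and grips with 20 to 120 N. Pads are 22 mm wide; open, the fingers measure 114 mm over their backs; the gripper's body (76 mm by 85 mm) begins 54 mm behind the grasp point. The pads swing forward as they close: fully open they stand 13 mm farther back than shut.
Start: joints at [1.308, 0.264, 1.604, -0, 1.274, -0.037], TCP at [0.151, 0.658, 0.239] pointing down, gripper open.
Joint ranges: [-2.63, 2.63], [-0.94, 2.18], [0.31, 2.57], [-1.31, 4.45], [0, 2.66], [-2.55, 2.55]. Speed limits (rad/s): [2.57, 2.57, 3.14, 3.14, 3.14, 3.14].

### API

Orientations are given as a 3x3 rotation matrix whose columns are the frame's x, y, z axes.
In Python, from plant import state, capture, calibration, job_done, finger_overhang gives the robot as it stands.
- The arm moves only by the shell command python3 -m inch 'ROWS' [OPENING] [FORCE]. ROWS is JSON, a list of rows, each a list of 4 numbers: the shift along the tool's x, y, z in m, then the turn about the tool's z in degrees. A call has 1 to 10 rows; each row shifts and turns the commanded pose from where the row before left it, along the tool's axes as they then stand; what a row does not reach is not made up. A row lasts 1/12 s, in which the tool goes at most 41.7 mm and 7.16 degrees, less where a joint would pass 70% of its speed; a pose out of reach is approached as far as the arm can. A call is refused whole if a number of a shift passes 0.0417 or a number of a turn 7.16, either way. A call with a gripper value outside its range is refused whole. OPENING is the opening, from 0 (shut) to 1 (fully open), set as the call begins (- or left out, the last holds). The fingers move at their own pace and stop on an object; FORCE is the grip in N (left out, the last holds). Time passes only in rows, so rows that do not move let the fingers close. It gives the time, the measured TCP pose, the force, the opening and the grip force at its end, in the units of the state.
- state(): the state, without advancing time (a new reading comes with each control period).
- capture(name): name is "side" or "top"; returns the picture (384x512x3 uint8, blue, green, red); there is no depth.
- calibration(name): a dict with "vertical_fov" (degrees; the focal length in pixels is half the picture's height over the tangent of half this angle, whatever the lens; pixels are square), "cx", "cy" (the principal point, pixels), "R" (3x3) and "t" (3): a world point X has camera coordinates R X + t. Camera axes: x right, y down, z forward; pixel columns grow to the right and rows downward; lengths in m; the calibration is good to about 2 mm. A picture is of the moment at which its call begins. calibration takes no time and is no camera call.
- job_done(): hands the job in; it is judged then, once.
The state is a dict: "time_s": time; "q": joint angles; "qvel": joint speeds; "joint_efforts": joint torques, N m; "position": TCP position; "ee_rot": TCP orientation; "ft_force": force on the tool from outside, world axes, zero at the start; "ft_torque": the same for the moment, N m; "finger_gap": finger opening in m; "grasp_force": force on a finger pad.
Only numpy, scipy, OpenCV 4.12 (cv2) and the standard library are available. Lean on these libraries where they do the work, as an engineer would, in place of code of your own. Each camera call takes 0.05 s, during which the arm holds its last target. There are 200 camera calls.

## Working session

There is one attempt and no reset: what is moved stays moved. The work goes in short steps, Python scripts to look and compute and a shell command to move; the robot and the scene stay as the last step left them, time stands still between calls to the robot, and variables do not carry over. Pictures are saved under pics/ and viewed, at most 10 in all, crops included, and the job is handed in when it is done.

```bash
mkdir -p pics; ls
python3 - <<'E'
from plant import *
import cv2,numpy as np
for n in("side","top"):
    im=capture(n);cv2.imwrite(f"pics/{n}0.png",im);c=calibration(n);print(n,c)
s=state();print(s);print(finger_overhang)
E
```

```text
pics
side {'vertical_fov': 42.982788801835795, 'cx': 264.8147588781801, 'cy': 190.58154582732476, 'R': array([[ 0.99709767, -0.07589135,  0.00606187],
       [-0.0527977 , -0.74664908, -0.66311956],
       [ 0.05485113,  0.66087491, -0.74848895]]), 't': array([-0.56371822,  0.07329087,  1.32534711])}
top {'vertical_fov': 51.67607060118042, 'cx': 250.27593998660382, 'cy': 191.5849714736166, 'R': array([[-2.82449237e-02, -9.99601004e-01, -2.37565211e-04],
       [-9.95803414e-01,  2.81583133e-02, -8.70785283e-02],
       [ 8.70504738e-02, -2.22295814e-03, -9.96201422e-01]]), 't': array([0.00857265, 0.56069476, 0.9561252 ])}
{'time_s': 0.1, 'q': array([ 1.30813891e+00,  2.64686322e-01,  1.60525996e+00, -9.62710926e-06,
        1.27370814e+00, -3.68740372e-02]), 'qvel': array([-1.57525385e-03, -8.45387068e-05, -3.66881176e-03, -1.06431217e-04,
        2.47177722e-03,  4.14774102e-04]), 'joint_efforts': array([ 1.47508113e-04, -5.16705287e+01, -3.68594134e+01, -9.32491980e-05,
        6.23632543e-03, -2.46307167e-05]), 'position': array([0.15092924, 0.65723564, 0.23806862]), 'ee_rot': array([[-9.74619646e-01,  2.23866632e-01, -5.26442845e-04],
       [ 2.23867241e-01,  9.74617609e-01, -1.99344314e-03],
       [ 6.68150645e-05, -2.06070216e-03, -9.99997875e-01]]), 'ft_force': array([-0.1749141 ,  0.53430057, -0.00091012]), 'ft_torque': array([-0.03957718,  0.02037967,  0.04325267]), 'grasp_force': 0.0, 'finger_gap': 0.08520250086625285}
0.008
```

View pics/side0.png

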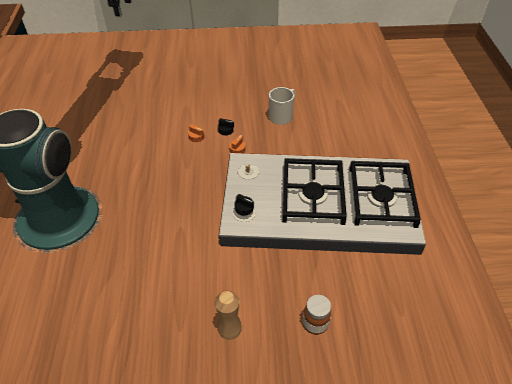

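View pics/top0.png

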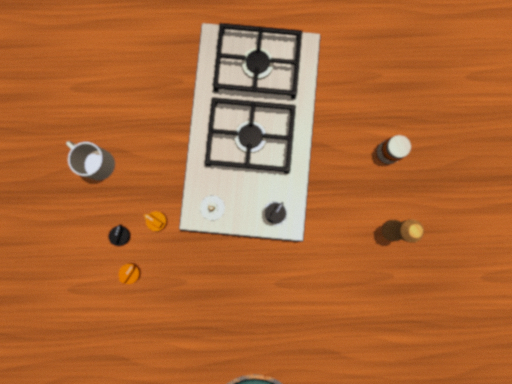

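Top view: the black loose knob is at (119,235). The look-alikes are the orange knobs at (156,221) and (129,273), plus the fitted black knob at (275,212). The bare shaft is at (211,208). In the side view the black loose knob is at (226,127), the orange ones at (195,133) and (237,145), the fitted knob at (243,205) and the shaft at (248,168). I choose the black one off the hob and will check it in a close crop.

Run:
```python
import cv2,numpy as np
t=cv2.imread('pics/top0.png');s=cv2.imread('pics/side0.png')
def c(im,u,v,h=16):return cv2.resize(im[v-h:v+h,u-h:u+h],(256,256),interpolation=cv2.INTER_CUBIC)
a=np.vstack([np.hstack([c(t,119,235),c(t,211,208),c(t,275,212)]),np.hstack([c(s,226,127),c(s,248,170),c(s,244,206)])])
cv2.imwrite('pics/crop0.png',a)
```

```text
(no output)
```

View pics/crop0.png

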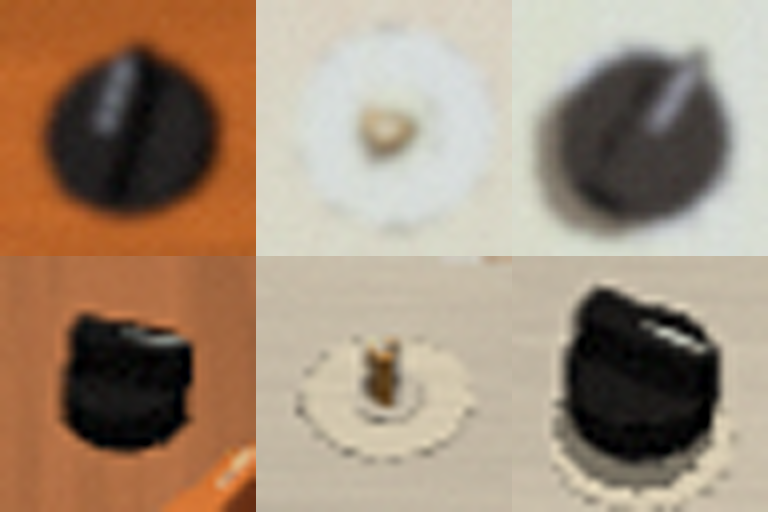

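The top row shows the black loose knob with its line and nose pointing up-image, the bare shaft as a D blob, and the fitted knob with its nose to the upper right. The bottom row shows the same three from the side. I'll average frames to get a sharper shaft flat.

```bash
cat > h.py <<'E'
import numpy as np,cv2
from plant import *
def K(n):
    c=calibration(n);f=192/np.tan(np.radians(c["vertical_fov"]/2));return c,f
def ray(n,u,v,z):
    c,f=K(n);C=-c["R"].T@c["t"];d=c["R"].T@np.array([(u-c["cx"])/f,(v-c["cy"])/f,1]);return C+d*(z-C[2])/d[2]
def proj(n,X):
    c,f=K(n);p=c["R"]@np.asarray(X)+c["t"];return f*p[0]/p[2]+c["cx"],f*p[1]/p[2]+c["cy"]
E
python3 - <<'E'
from h import *
A={n:np.mean([capture(n).astype(float) for _ in range(12)],0) for n in("top","side")}
np.savez('avg.npz',**A)
t,s=A['top'],A['side']
for n in A:c,f=K(n);print(n,-c["R"].T@c["t"],f)
def c(im,u,v,h):return cv2.resize(im[v-h:v+h,u-h:u+h].clip(0,255).astype(np.uint8),(256,256),interpolation=cv2.INTER_NEAREST)
a=np.vstack([np.hstack([c(t,119,235,14),c(t,211,208,8),c(t,275,212,14)]),np.hstack([c(s,226,127,14),c(s,248,168,8),c(s,244,206,14)])])
cv2.imwrite('pics/crop1.png',a)
E
```

```text
top [ 0.47535274 -0.00509357  1.0013198 ] 396.4991373761974
side [ 0.49325493 -0.86394743  1.04402546] 487.63516638903985
```

View pics/crop1.png

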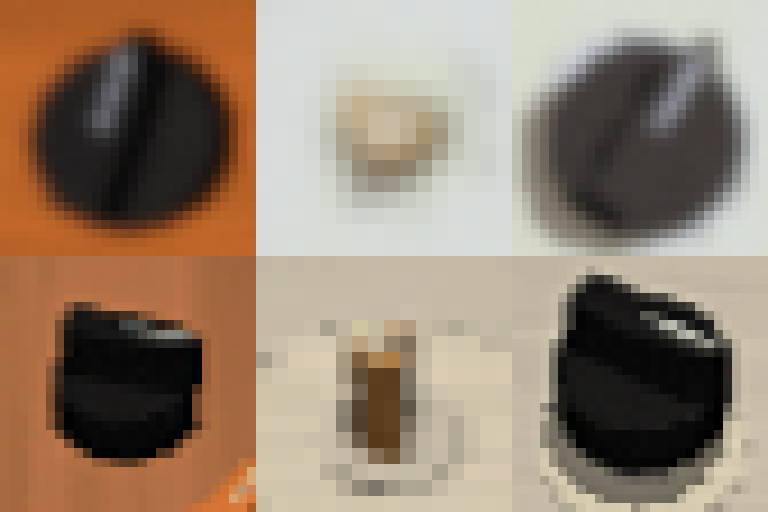

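Run:
```python
from h import *
A=np.load('avg.npz');np.set_printoptions(linewidth=200)
t=A['top'];s=A['side']
print((t[...,2]-t[...,0])[202:217,204:220].round().astype(int));print(t[...,1][202:217,204:220].round().astype(int))
print((s[...,2]-s[...,0])[160:178,240:257].round().astype(int));print(s[...,1][160:178,240:257].round().astype(int))
# hob outline in top
m=((t.max(2)-t.min(2))<45)&(t.min(2)>150);m=cv2.morphologyEx(m.astype(np.uint8),cv2.MORPH_CLOSE,np.ones((15,15)))
c=max(cv2.findContours(m,0,2)[0],key=cv2.contourArea);print(cv2.minAreaRect(c))
b=cv2.boxPoints(cv2.minAreaRect(c));P=[ray('top',*p,.05)[:2] for p in b];print(np.round(P,4))
```

```text
[[-4 -4 -3 -1  1  3  4  3  2  3  1 -2 -5 -4 -4 -5]
 [-3 -4 -3  0  5  8  9  8  8  8  6  2 -1 -3 -4 -5]
 [-2 -4 -2  4  9 14 14 12 12 11 10  7  2 -1 -4 -6]
 [-3 -3 -1  7 19 29 26 22 18 15 12  9  6  2 -2 -5]
 [-4 -3  0 11 35 54 46 36 34 31 20 12  8  3 -2 -4]
 [-4 -3  1 13 38 54 43 36 42 49 32 14  8  3 -2 -4]
 [-3 -2  2 11 31 45 40 37 45 56 34 14  8  3 -2 -3]
 [-4 -2  1  9 23 41 49 51 51 43 23 12  7  4 -1 -3]
 [-3 -3  2  8 16 28 40 41 34 22 13  9  6  2 -1 -3]
 [-4 -2  1  5 11 16 20 20 17 12  8  5  2  1 -2 -3]
 [-4 -2  1  4  6  9 10 10  9  8  4  2  0 -2 -3 -4]
 [-2 -1  0  3  3  3  3  3  5  3  1 -2 -2 -2 -3 -3]
 [-1 -1  2  3  2  0 -1  1  2  0 -2 -3 -2 -3 -2 -3]
 [-1  0  2  2  2  0 -1  0  0  0 -3 -3 -3 -2 -3 -3]
 [ 2  1  2  2  2 -1 -1  0  1 -1 -3 -3 -2 -1 -2 -1]]
[[221 221 221 220 220 220 220 220 221 221 219 220 219 221 220 220]
 [222 221 221 219 218 217 218 219 220 220 218 214 214 218 220 221]
 [220 220 220 217 211 211 214 216 217 218 217 212 209 214 219 220]
 [221 222 220 212 201 196 199 202 202 206 210 211 208 207 215 220]
 [221 220 217 206 186 178 181 180 177 178 189 203 208 208 215 220]
[... 2707 characters left out ...]
187 170 192 203 202 200]
 [196 195 196 192 189 162  92  58  61 133 180 188 170 190 202 203 202]
 [198 198 198 199 191 188 164 111  88 143 180 187 168 187 197 198 197]
 [199 199 200 201 175 160 182 189 188 188 189 160 186 203 202 202 202]
 [198 198 198 197 197 174 139 118 151 167 164 186 199 198 198 198 199]
 [191 200 199 199 200 199 198 198 200 199 199 200 200 200 203 201 202]
 [164 193 202 201 200 200 200 200 200 201 200 201 200 201 202 203 174]
 [184 157 185 201 200 199 198 198 198 199 201 201 202 204 168 153 174]]
((250.73779296875, 131.42669677734375), (123.10529327392578, 206.45164489746094), 5.492324352264404)
[[ 0.4753  0.1641]
 [ 0.9858  0.1082]
 [ 0.9465 -0.1969]
 [ 0.4391 -0.1274]]
```

```bash
cat > meas.py <<'E'
from h import *
A=np.load('avg.npz')
def tri(u1,u2):
    M=np.zeros((3,3));b=np.zeros(3)
    for n,u in(("top",u1),("side",u2)):
        c,f=K(n);C=-c["R"].T@c["t"];d=c["R"].T@np.array([(u[0]-c["cx"])/f,(u[1]-c["cy"])/f,1]);d/=np.linalg.norm(d);Q=np.eye(3)-np.outer(d,d);M+=Q;b+=Q@C
    X=np.linalg.solve(M,b);return X,[np.round(np.subtract(proj(n,X),u),2) for n,u in(("top",u1),("side",u2))]
def knob(win,ztop,name):
    cs={}
    for n,(u,v) in win.items():
        h=17;im=A[n][v-h:v+h,u-h:u+h];g=im.max(2)
        im8=cv2.resize(im,None,fx=8,fy=8,interpolation=cv2.INTER_CUBIC);g=im8.max(2)
        m=(g<105).astype(np.uint8);
        cnt=max(cv2.findContours(cv2.morphologyEx(m,cv2.MORPH_CLOSE,np.ones((25,25))),0,2)[0],key=cv2.contourArea)
        mo=cv2.moments(cnt);c=(mo['m10']/mo['m00'],mo['m01']/mo['m00'])
        cs[n]=((c[0]+.5)/8-.5+u-h,(c[1]+.5)/8-.5+v-h)
        # line: bright inside hull, eroded
        fill=np.zeros_like(m);cv2.drawContours(fill,[cnt],-1,1,-1);fill=cv2.erode(fill,np.ones((9,9)))
        w=(im8.min(2)-(70 if n=='top' else 80 ))*fill*(im8.max(2)-im8.min(2)<45);w=w.clip(0)
        ys,xs=np.nonzero(w)
        if len(xs)>20:
            P=np.array([ray(n,(x+.5)/8-.5+u-h,(y+.5)/8-.5+v-h,ztop)[:2] for x,y in zip(xs,ys)]);ww=w[ys,xs]
            mu=(P*ww[:,None]).sum(0)/ww.sum();D=(P-mu)*np.sqrt(ww)[:,None];e,V=np.linalg.eigh(D.T@D/ww.sum())
            print(name,n,'line mid',mu.round(4),'yaw',np.degrees(np.arctan(V[1,1]/V[0,1])).round(1),'sd',np.sqrt(e).round(4))
    print(name,cs,tri(cs['top'],cs['side']))
knob({'top':(119,235),'side':(226,127)},.04,'loose')
knob({'top':(275,212),'side':(244,206)},.109,'fitted')
# shaft tip
t=A['top'];m=t[...,2]-t[...,0]
w=(m[203:213,206:217]-20).clip(0);ys,xs=np.mgrid[203:213,206:217];print('shaft top',(w*xs).sum()/w.sum(),(w*ys).sum()/w.sum())
# seat disc in top: bright blueish vs panel
im8=cv2.resize(t[190:226,193:229],None,fx=8,fy=8,interpolation=cv2.INTER_CUBIC);d=im8[...,0]-im8[...,2]
print(np.round((t[...,0]-t[...,2])[208,194:230]))
mm=(d>-1).astype(np.uint8);mm=cv2.morphologyEx(mm,cv2.MORPH_OPEN,np.ones((9,9)));c=max(cv2.findContours(mm,0,2)[0],key=cv2.contourArea);c=cv2.convexHull(c)
(x,y),ax,an=cv2.fitEllipse(c);x,y=(x+.5)/8-.5+193,(y+.5)/8-.5+190;print('disc',x,y,np.array(ax)/8,ray('top',x,y,.05))
E
python3 meas.py
```

```text
loose top line mid [0.4748 0.3173] yaw -18.4 sd [0.0014 0.0057]
loose side line mid [0.4785 0.3218] yaw -4.3 sd [0.0011 0.0021]
loose {'top': (119.1056381837275, 235.42096517060847), 'side': (225.22740496728474, 126.61514438859834)} (array([0.46281791, 0.31807396, 0.02112434]), [array([-0.01, -0.33]), array([-0.26,  0.01])])Traceback (most recent call last):
  File "meas.py", line 27, in <module>
    knob({'top':(275,212),'side':(244,206)},.109,'fitted')
    ~~~~^^^^^^^^^^^^^^^^^^^^^^^^^^^^^^^^^^^^^^^^^^^^^^^^^^
  File "meas.py", line 22, in knob
    P=np.array([ray(n,(x+.5)/8-.5+u-h,(y+.5)/8-.5+v-h,ztop)[:2] for x,y in zip(xs,ys)]);ww=w[ys,xs]
                ~~~^^^^^^^^^^^^^^^^^^^^^^^^^^^^^^^^^^^^^^^^
  File "h.py", line 6, in ray
    c,f=K(n);C=-c["R"].T@c["t"];d=c["R"].T@np.array([(u-c["cx"])/f,(v-c["cy"])/f,1]);return C+d*(z-C[2])/d[2]
        ~^^^
  File "h.py", line 4, in K
    c=calibration(n);f=192/np.tan(np.radians(c["vertical_fov"]/2));return c,f
ValueError: time passes only in moves, steps and waits
```

```bash
sed -i 's/^def K(n):/import functools\n@functools.cache\ndef K(n):/' h.py; python3 meas.py
```

```text
loose top line mid [0.4748 0.3173] yaw -18.4 sd [0.0014 0.0057]
loose side line mid [0.4785 0.3218] yaw -4.3 sd [0.0011 0.0021]
loose {'top': (119.1056381837275, 235.42096517060847), 'side': (225.22740496728474, 126.61514438859834)} (array([0.46281791, 0.31807396, 0.02112434]), [array([-0.01, -0.33]), array([-0.26,  0.01])])
fitted top line mid [ 0.5127 -0.0686] yaw -42.2 sd [0.0032 0.0047]
fitted side line mid [ 0.5133 -0.0807] yaw 73.2 sd [0.0062 0.024 ]
fitted {'top': (274.43157698145427, 213.27930579930117), 'side': (243.41840944463837, 205.79569860214116)} (array([ 0.50440251, -0.06170735,  0.08085849]), [array([-0.02, -0.3 ]), array([-0.27,  0.02])])
shaft top 210.7873480590772 207.7396418768788
[-21. -20. -20. -19. -17. -13.  -7.  -2.   0.   3.   3.   2.  -2. -11.
 -31. -45. -40. -37. -45. -56. -34. -14.  -8.  -3.   2.   3.   4.   4.
   4.   2.  -4. -13. -19. -20. -19. -19.]
disc 212.08189392089844 207.33670043945312 [22.8842392 23.5006218] [0.52313672 0.08549104 0.05      ]
```

```bash
R='[-0.0253,-0.0312,0,0]'; python3 -m inch '[[-0.0253,-0.0312,0,0],[-0.0253,-0.0312,0,0],[-0.0253,-0.0312,0,0],[-0.0253,-0.0312,0,0],[-0.0253,-0.0312,0,0],[-0.0253,-0.0312,0,0],[-0.0253,-0.0312,0,0],[-0.0253,-0.0312,0,0],[-0.0253,-0.0312,0,0],[-0.0253,-0.0312,0,0]]' 0 80
```

```text
time_s: 2.13
position: [0.3282, 0.2955, 0.2396]
ee_rot: [[-0.975, 0.223, 0.001], [0.223, 0.975, 0.001], [-0.001, 0.001, -1.0]]
ft_force: [0.9, 0.2, 0.6]
finger_gap: -0.0002
grasp_force: 0.0
```

```bash
python3 -m inch '[[-0.0253,-0.0312,0,0],[-0.0253,-0.0312,0,0],[-0.0253,-0.0312,0,0],[-0.0253,-0.0312,0,0],[-0.0253,-0.0312,0,0],[-0.0253,-0.0312,0,0],[-0.0253,-0.0312,0.02,0],[-0.0253,-0.0312,0.02,0]]'
```

```text
time_s: 2.8
position: [0.4687, 0.0116, 0.2037]
ee_rot: [[-0.974, 0.225, 0.005], [0.225, 0.974, -0.0], [-0.005, 0.001, -1.0]]
ft_force: [0.2, 0.7, -0.7]
finger_gap: 0.0002
grasp_force: 0.0
```

```bash
python3 -m inch '[[-0.0249,-0.0302,0.015,0],[-0.0249,-0.0302,0.015,0],[0,0,0.02,0],[0,0,0.015,0],[0,0,0,0],[0,0,0,0]]'
python3 - <<'E'
from h import *
cv2.imwrite('pics/press.png',np.vstack([cv2.resize(capture('side')[150:230,200:300],(500,400),interpolation=2)]))
E
```

```text
time_s: 3.3
position: [0.5006, -0.0559, 0.1365]
ee_rot: [[-0.975, 0.224, -0.002], [0.224, 0.975, 0.0], [0.002, -0.0, -1.0]]
ft_force: [-0.1, 0.9, 0.2]
finger_gap: 0.0001
grasp_force: 0.0
```

View pics/press.png

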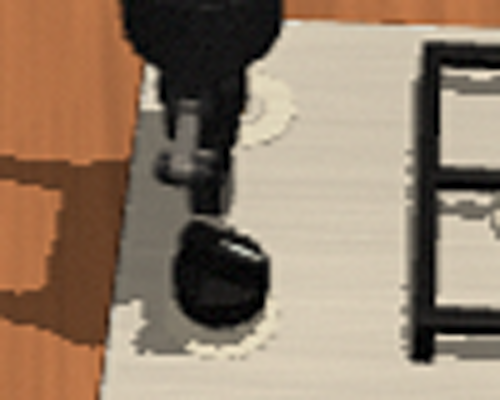

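The closed fingertips are at crop pixel (210,210), just above and behind the fitted knob's bar at (220,240). I'll correct by 6 mm and press.

```bash
python3 -m inch '[[-0.0043,-0.0055,0,0],[0,0,0.012,0],[0,0,0.005,0],[0,0,0.003,0],[0,0,0.003,0],[0,0,0.002,0],[0,0,0,0]]'
```

```text
time_s: 3.93
position: [0.5043, -0.062, 0.1121]
ee_rot: [[-0.975, 0.224, -0.0], [0.224, 0.975, 0.0], [0.0, 0.0, -1.0]]
ft_force: [0.0, 0.1, -0.9]
finger_gap: 0.0002
grasp_force: 0.0
```

```bash
python3 -m inch '[[0,0,0.002,0],[0,0,0.001,0],[0,0,0,0]]'; python3 -m inch '[[0,0,0.001,0],[0,0,0.001,0]]'
```

```text
time_s: 4.18
position: [0.5044, -0.0621, 0.1093]
ee_rot: [[-0.975, 0.224, -0.0], [0.224, 0.975, 0.0], [0.0, 0.0, -1.0]]
ft_force: [-1.0, 1.7, 1.5]
finger_gap: 0.0002
grasp_force: 1.4
time_s: 4.35
position: [0.5046, -0.0621, 0.1079]
ee_rot: [[-0.975, 0.224, 0.0], [0.224, 0.975, 0.0], [0.0, 0.0, -1.0]]
ft_force: [-5.8, 1.7, 13.9]
finger_gap: 0.0002
grasp_force: 7.4
```

```bash
python3 -m inch '[[0,0,0.001,0],[0,0,0.001,0],[0,0,0,0]]'
```

```text
time_s: 4.6
position: [0.5047, -0.0621, 0.1078]
ee_rot: [[-0.975, 0.224, -0.0], [0.224, 0.975, 0.0], [0.0, 0.0, -1.0]]
ft_force: [-8.9, 2.4, 20.2]
finger_gap: -0.0002
grasp_force: 10.0
```

```bash
python3 -m inch '[[0,0,-0.03,0],[0.005,0.02,-0.03,0],[0.0126,0.0363,0,0],[0.0126,0.0363,0,0],[0.0126,0.0363,0,0],[0.0126,0.0363,0,0],[0.0126,0.0363,0,0],[0.0126,0.0363,0,0],[0.0126,0.0363,0,0],[0.0126,0.0363,0,0]]'; python3 -m inch '[[0.0126,0.0363,0,0],[0.007,0.0163,0,0],[0,0,0.03,0],[0,0,0.03,0],[0,0,0,0],[0,0,0,0]]' 0.55
python3 - <<'E'
from h import *
t=capture('top')[215:260,90:150];s=capture('side')[90:150,185:265]
cv2.imwrite('pics/pre.png',np.vstack([cv2.resize(t,(400,300),interpolation=2),cv2.resize(s,(400,300),interpolation=2)]))
E
```

```text
time_s: 5.43
position: [0.4705, 0.2658, 0.1649]
ee_rot: [[-0.975, 0.224, 0.001], [0.224, 0.975, 0.0], [-0.001, 0.0, -1.0]]
ft_force: [0.3, 0.4, -0.7]
finger_gap: -0.0002
grasp_force: 0.0
time_s: 5.93
position: [0.4617, 0.3186, 0.1029]
ee_rot: [[-0.975, 0.224, -0.005], [0.224, 0.975, -0.003], [0.004, -0.004, -1.0]]
ft_force: [0.2, 0.2, -0.0]
finger_gap: 0.0471
grasp_force: 0.0
```

View pics/pre.png

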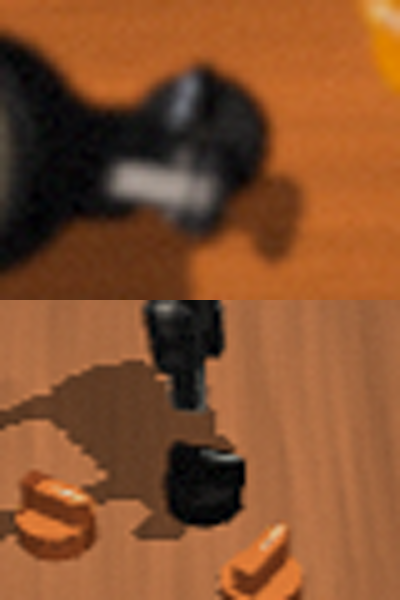

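The top crop shows the knob between the two fingers with its line up-image at (185,105). In the side crop the near finger is at (190,390), above the knob at (205,480). The alignment is good, so I'll descend and grip.

```bash
python3 -m inch '[[-0.0015,0,0.03,0],[0,0,0.03,0],[0,0,0.0125,0],[0,0,0,0],[0,0,0,0]]';  python3 -m inch '[[0,0,0,0],[0,0,0,0],[0,0,0,0],[0,0,0,0],[0,0,0,0],[0,0,0,0]]' 0 80
```

```text
time_s: 6.45
position: [0.4655, 0.3192, 0.0336]
ee_rot: [[-0.974, 0.224, 0.0], [0.224, 0.974, 0.0], [-0.0, 0.0, -1.0]]
ft_force: [0.3, -0.8, -0.5]
finger_gap: 0.0466
grasp_force: 0.0
time_s: 6.95
position: [0.4667, 0.3203, 0.0352]
ee_rot: [[-0.975, 0.224, 0.003], [0.224, 0.975, 0.002], [-0.003, 0.003, -1.0]]
ft_force: [0.0, 0.0, 6.1]
finger_gap: 0.0118
grasp_force: 81.3
```

```bash
python3 -m inch '[[0,0,-0.03,0],[0,0,-0.03,0],[0,0,-0.03,0],[0,0,0,0],[0,0,0,0]]'
python3 - <<'E'
from h import *
t=capture('top')[210:260,85:152];s=capture('side')[70:140,180:273]
cv2.imwrite('pics/lift.png',np.vstack([cv2.resize(t,(400,300),interpolation=2),cv2.resize(s,(400,300),interpolation=2)]))
E
```

```text
time_s: 7.37
position: [0.4669, 0.3206, 0.126]
ee_rot: [[-0.975, 0.224, 0.005], [0.224, 0.975, 0.003], [-0.005, 0.005, -1.0]]
ft_force: [0.7, -0.3, -0.6]
finger_gap: 0.0117
grasp_force: 80.4
```

View pics/lift.png

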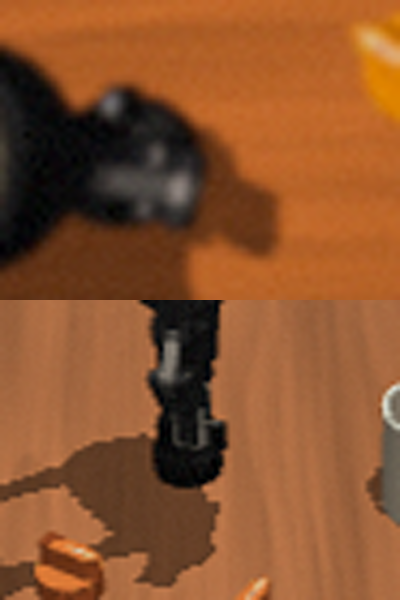

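The knob is held upright: side-crop skirt centre is at (188,465), and the bar is hidden between the fingers in the top crop at (150,170). I'll measure the knob's offset in the hand from both views.

Run:
```python
from h import *
X=np.array([.4669,.3206,.126-.0352+.01])
np.set_printoptions(linewidth=200)
s=np.mean([capture('side').astype(float) for _ in range(4)],0);g=s[...,2]
print('pred TCP axis at skirt mid',proj('side',X))
m=(g<70)
for v in range(166-70,188):
    pass
for v in range(160,190) if False else range(100,116):
    x=np.nonzero(m[v,210:238])[0]
    if len(x):print(v,x[0]+210,x[-1]+210, end=' | ')
X2=X.copy();X2[2]-=.01
print('\nbottom rim proj l/r', [np.round(proj('side',X2+d),1) for d in([-.025,0,0],[.025,0,0],[0,-.025,0])],[np.round(proj('side',X2+d+np.array([0,0,.02])),1) for d in([-.025,0,0],[.025,0,0],[0,-.025,0])])
x=ray('side',211,172,.1);
t=np.mean([capture('top').astype(float) for _ in range(4)],0);print('top pred',proj('top',X)); print([np.round(proj('top',X2+d+np.array([0,0,.02])),1) for d in([-.025,0,0],[.025,0,0],[0,-.025,0])])
print(t[...,2][220:254,96:126].round().astype(int))
```

```text
pred TCP axis at skirt mid (np.float64(224.852475399465), np.float64(106.13517219816232))
100 216 231 | 101 216 231 | 102 216 231 | 103 215 231 | 104 215 231 | 105 215 231 | 106 215 230 | 107 215 230 | 108 215 230 | 109 215 230 | 110 215 230 | 111 216 229 | 112 216 228 | 113 217 227 | 114 220 226 | 
bottom rim proj l/r [array([216.9, 109.1]), array([233.2, 108.4]), array([225.2, 114. ])] [array([216.4, 103.9]), array([232.9, 103.2]), array([224.8, 108.8])]
top pred (np.float64(106.34946431448014), np.float64(234.0859860177822))
[array([104.7, 245.5]), array([104.8, 223. ]), array([115.9, 233.9])]
[[174 172 174 ... 178 178 178]
 [172 173 174 ... 179 180 180]
 [172 174 173 ... 182 182 180]
 ...
 [ 99 100  99 ... 150 133 124]
 [ 98  99  98 ... 174 167 162]
 [100  98 100 ... 184 183 181]]
```

```bash
python3 -m inch '[[0,0,-0.01,0],[-0.0161,-0.0308,0,0],[-0.0161,-0.0308,0,0],[-0.0161,-0.0308,0,0],[-0.0161,-0.0308,0,0],[-0.0161,-0.0308,0,0],[-0.0161,-0.0308,0,0],[-0.0161,-0.0308,0,0],[0,0,0,0],[0,0,0,0]]'
python3 - <<'E'
from h import *
p=state()['position'];print(p)
I={n:np.mean([capture(n).astype(float) for _ in range(4)],0) for n in('side','top')};np.savez('over.npz',**I)
print('seat in side pred',proj('side',[.5231,.0855,.05]),'tip',proj('side',[.5231,.0855,.076]),proj('top',[.5231,.0855,.076]))
m=(I['side'][...,2]<75)
for v in range(144,176):
    x=np.nonzero(m[v,232:264])[0]
    if len(x):print(v,x[0]+232,x[-1]+232, end=' | ')
Y=np.array([p[0],p[1],p[2]-.0352])
for n in I:print(n,[np.round(proj(n,Y+d),1) for d in([-.025,0,0],[.025,0,0],[0,-.025,0],[0,0,0],[0,0,.02])])
s=I['side'][130:190,205:285];t=I['top'][180:240,170:250]
cv2.imwrite('pics/over.png',np.vstack([cv2.resize(t,(400,300),interpolation=2),cv2.resize(s,(400,300),interpolation=2)]))
E
```

```text
time_s: 8.7
position: [0.5274, 0.0823, 0.1337]
ee_rot: [[-0.974, 0.228, 0.001], [0.228, 0.974, 0.0], [-0.001, 0.0, -1.0]]
ft_force: [0.1, 0.8, -0.4]
finger_gap: 0.0117
grasp_force: 80.4
[0.52737106 0.08229365 0.13370788]
seat in side pred (np.float64(247.65418476949534), np.float64(172.3555710421956)) tip (np.float64(247.4642540140081), np.float64(165.88270098642565)) (np.float64(211.00711543801862), np.float64(206.82355172776568))
144 239 253 | 145 241 253 | 146 241 253 | 147 241 253 | 148 241 254 | 149 240 251 | 150 240 257 | 151 240 257 | 152 239 257 | 153 239 257 | 154 239 257 | 155 239 257 | 156 239 256 | 157 239 256 | 158 239 256 | 159 239 256 | 160 239 255 | 161 239 255 | 162 240 255 | 163 240 254 | 164 241 253 | 165 243 251 | side [array([239.8, 161.3]), array([258. , 160.4]), array([249.4, 167.4]), array([248.9, 160.9]), array([248.8, 155.6])]
top [array([211.6, 215.4]), array([211.2, 193.5]), array([222.4, 204.1]), array([211.4, 204.4]), array([210.5, 203.9])][ WARN:0@5.358] global loadsave.cpp:1063 imwrite_ Unsupported depth image for selected encoder is fallbacked to CV_8U.
```

View pics/over.png

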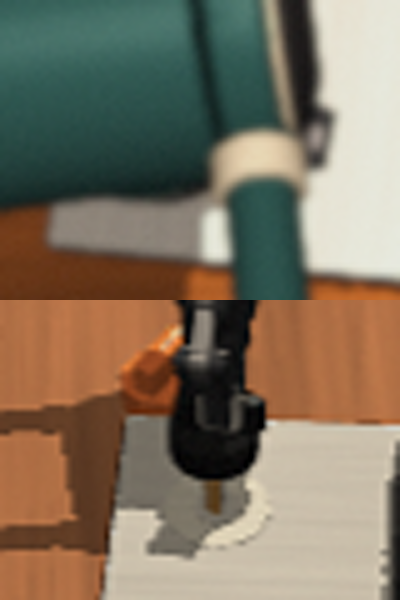

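In the side crop the knob skirt at (215,450) is centred over the shaft stub at (213,500), which agrees with the numbers to about 1 mm. The top view is blocked by the arm. I'll nudge 2.6 mm in y and descend.

```bash
python3 -m inch '[[-0.0004,0.0026,0,0],[0,0,0.01,0],[0,0,0.008,0],[0,0,0.003,0],[0,0,0,0],[0,0,0,0]]';python3 -m inch '[[0,0,0.001,0],[0,0,0.001,0],[0,0,0.001,0],[0,0,0.001,0],[0,0,0,0]]'
```

```text
time_s: 9.6
position: [0.527, 0.0863, 0.1111]
ee_rot: [[-0.975, 0.224, -0.001], [0.224, 0.975, -0.0], [0.001, -0.001, -1.0]]
ft_force: [0.1, -0.2, -0.8]
finger_gap: 0.0117
grasp_force: 80.5
time_s: 10.02
position: [0.5275, 0.0862, 0.1077]
ee_rot: [[-0.975, 0.224, 0.0], [0.224, 0.975, -0.0], [-0.0, -0.0, -1.0]]
ft_force: [0.3, 0.7, -0.8]
finger_gap: 0.0113
grasp_force: 80.5
```

```bash
python3 -m inch '[[0,0,0.001,0],[0,0,0.001,0],[0,0,0.001,0],[0,0,0,0]]'; python3 -m inch '[[0,0,0.001,0],[0,0,0.001,0],[0,0,0,0]]'
```

```text
time_s: 10.35
position: [0.5275, 0.0863, 0.1047]
ee_rot: [[-0.975, 0.224, 0.0], [0.224, 0.975, -0.0], [-0.0, -0.0, -1.0]]
ft_force: [-0.3, -1.2, -1.4]
finger_gap: 0.0117
grasp_force: 80.4
time_s: 10.6
position: [0.5276, 0.0863, 0.1027]
ee_rot: [[-0.975, 0.224, 0.0], [0.224, 0.975, -0.0], [-0.0, -0.0, -1.0]]
ft_force: [1.2, -2.8, -1.0]
finger_gap: 0.0113
grasp_force: 80.4
```

```bash
python3 -m inch '[[0,0,0.001,0],[0,0,0.001,0],[0,0,0.001,0],[0,0,0,0]]'; python3 -m inch '[[0,0,0.001,0],[0,0,0.001,0],[0,0,0,0]]'
```

```text
time_s: 10.93
position: [0.5275, 0.0863, 0.0996]
ee_rot: [[-0.975, 0.224, 0.0], [0.224, 0.975, -0.0], [-0.0, -0.0, -1.0]]
ft_force: [0.6, -2.0, 0.3]
finger_gap: 0.0115
grasp_force: 80.4
time_s: 11.18
position: [0.5276, 0.0863, 0.0977]
ee_rot: [[-0.975, 0.224, 0.0], [0.224, 0.975, -0.0], [-0.0, -0.0, -1.0]]
ft_force: [0.3, -3.0, -0.6]
finger_gap: 0.0116
grasp_force: 80.5
```

```bash
python3 -m inch '[[0,-0.0007,0.001,0],[0,0,0.001,0],[0,0,0.001,0],[0,0,0,0]]'; python3 -m inch '[[0,0,0.001,0],[0,0,0.001,0],[0,0,0,0]]'
```

```text
time_s: 11.52
position: [0.5275, 0.0861, 0.0949]
ee_rot: [[-0.975, 0.224, 0.0], [0.224, 0.975, 0.001], [0.0, 0.001, -1.0]]
ft_force: [-0.8, -0.3, 3.5]
finger_gap: 0.0116
grasp_force: 80.8
time_s: 11.77
position: [0.5275, 0.086, 0.0931]
ee_rot: [[-0.975, 0.224, 0.0], [0.224, 0.975, 0.0], [-0.0, 0.001, -1.0]]
ft_force: [-0.4, 1.0, 5.2]
finger_gap: 0.0116
grasp_force: 81.1
```

```bash
python3 -m inch '[[0,0,0.001,0],[0,0,0.001,0],[0,0,0.001,0],[0,0,0.001,0],[0,0,0,0],[0,0,0,0],[0,0,0,0]]'
python3 - <<'E'
from h import *
s=capture('side')
cv2.imwrite('pics/end.png',cv2.resize(s[130:230,200:300],(600,600),interpolation=2))
E
```

```text
time_s: 12.35
position: [0.5276, 0.086, 0.09]
ee_rot: [[-0.975, 0.224, 0.0], [0.224, 0.975, 0.0], [-0.0, 0.001, -1.0]]
ft_force: [-2.9, 0.4, 9.4]
finger_gap: 0.0119
grasp_force: 81.7
```

View pics/end.png

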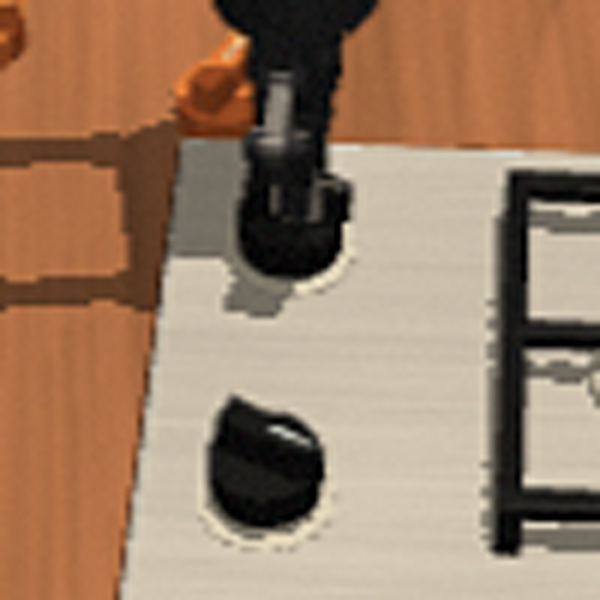

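The loose knob sits over the seat disc at (290,245), low on the panel, and the fitted knob at (265,475) is home. The 9.4 N reading means about 4.3 mm of spring travel. I'll press a little further for margin.

```bash
python3 -m inch '[[0,0,0.0008,0],[0,0,0.0007,0],[0,0,0,0],[0,0,0,0],[0,0,0,0],[0,0,0,0]]'
```

```text
time_s: 12.9
position: [0.5277, 0.086, 0.0887]
ee_rot: [[-0.975, 0.224, 0.0], [0.224, 0.975, 0.0], [-0.0, 0.001, -1.0]]
ft_force: [-4.0, 0.7, 10.3]
finger_gap: 0.0116
grasp_force: 81.9
```

```bash
python3 -c "
from plant import *
print(job_done())"
```

```text
the job is handed in; nothing more can be done
None
```

I pressed the fitted knob home, pushed the loose knob fully onto the D-shaft, and handed the job in at about 13 s still holding it down (10.3 N, about 5 of 7 mm by the spring figures); the mill, mug and jar were not touched, and no verdict was returned.

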